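# Hang the work lamp and hold a thickness probe on a boiler flange

### The job

Hang the small work lamp by its handle on the hook of the stand and let go of it. Then draw the thickness probe from its holder and hold its spring tip on the bright ground spot of the sloping flange, square to the face, gently pushed in about half its travel and never pressed hard. Finish while holding it so, lamp still hanging, without disturbing the can, the brush or the pipe coupling.

Things in the scene. Friction and masses are not known exactly. Their poses are not given: they have to be found in the camera images.
- lamp: Loose battery work lamp, 0.18 to 0.33 kg: upright drum 68 mm in diameter, 90 mm high (black foot and cap, clear lens, guard wires) with a rigid arched handle on top, whose arch lies in the lamp's y-z plane and ends in a straight level bar. Free opening between drum and bar: 65 mm high. Origin: centre of the underside; z up.
- lamp_bar (a point): Middle of the handle's top bar: 160 mm above the lamp's origin. The bar is square, 10 x 10 mm, black, 130 mm long along the lamp's y; 6 mm side wires join it at y = +-62 mm. The hook passes under the bar's middle, so grip the bar from above 30 to 40 mm to one side of it, closing along the lamp's x. Axes as the lamp's.
- hook: Fixed hook stand: round foot 100 mm in diameter, 12 mm thick; post 16 mm in diameter, 230 mm high; round hook arm 8 mm thick leaving the post along the stand's -x, centre line 210 mm above the bench, level until 108 mm from the post's axis, then turned up to a tip 124 mm from the axis, its top 26 mm above the centre line. Origin: centre of the foot's underside.
- hook_seat (a point): Where the lamp should hang: on the centre line of the level hook arm, 58 mm from the post's axis, 210 mm above the bench. A hung lamp's bar centre lies 9 mm above this line, the bar crossing the arm at right angles, either way round. Axes as the stand's.
- stand: Fixed probe holder: foot 90 x 90 mm, 8 mm thick, carrying an upright tube 48 mm outside, 26 mm inside diameter, its rim 65 mm above the bench. Origin: centre of its underside.
- probe: Loose thickness probe, 0.16 kg, upright in the holder, collar on the rim. Origin: centre of the collar's underside; z along its axis to the handle. Collar 34 mm in diameter, 6 mm thick; round grey handle 26 mm in diameter, z = 6 to 80 mm (grip from above at about z = 48), stub to 88; below, barrel 20 mm in diameter to z = -45 and brass spring tip to z = -57. Lift 60 mm to clear.
- probe_point (a point): The outermost point of the probe's brass spring tip, on the probe's axis.
- probe_tip (a joint): How far the spring tip is pushed in along the probe's axis: 0 free, 0.010 m bottomed. Spring: 0.6 N to start it, then 0.6 N per mm, so halfway (5 mm) takes about 3.6 N.
- fitting: Fixed pipe fitting: foot plate 110 x 110 x 10 mm, bent pipe 52 mm in diameter, and on top a round red blind flange 110 mm in diameter, 14 mm thick, its face sloping 25 degrees from level, facing up and towards the fitting's -x. Middle of the face: (-20, 0, 115) mm from the origin. Origin: centre of the foot plate's underside; z up.
- spot: Bright ground spot, 24 mm in diameter with a dark rim, on the flange's face, 24 mm to the fitting's +y from the face's middle. The four smaller dark dots near the flange's edge are bolt holes. Origin: centre of the spot on the face; z is the face's outward normal (25 degrees from vertical), y is level.
- can: Bystander: aluminium can, 60 mm in diameter, 100 mm high. Origin: centre of its underside.
- brush: Bystander: brush with wooden handle, 180 mm long, lying along its x, 20 mm high. Origin: middle of its underside.
- coupling: Bystander: short steel pipe coupling standing on end, 60 mm in diameter, 45 mm high. Origin: centre of its underside.
Things that resemble listed ones, but are neither listed nor needed, are in the scene too. Of the things that look like the probe, the largest one is meant.

How it is judged:
By the outcome, as a careful person would: the job done as asked, in the order asked, and still so for the second after the job is handed in, while the arm keeps its last pose, push and grip.
It also fails if it takes over 54 s, if anything falls off the work surface, if the arm or the gripper's body presses on something with over 40 N, if the wrist force passes 120 N, or if a joint passes its speed limit or range.

### The arm

A 6-joint arm with a two-finger parallel gripper is mounted at the origin on the work surface. World frame = base frame: x ahead of the robot, y to its left, z up, the work surface at z = 0. Lengths are in m, angles in rad, forces in N, time in s.
With the tool pointing down it reaches from about 0.425 to 0.95 m from the base axis. Payload 3.5 kg.
Tool frame: the origin (TCP) lies at the very end of the fingers, on their centre line; the grasp point (between the pads) lies 19 mm behind it (grip_depth is the distance from the TCP to the grasp point, in m); x points along the fingers, z is the direction in which the jaws open and shut, and the axes are right-handed (so a half turn about x gives the same grasp; the last joint's range is limited). The gripper opens to 85 mm and grips with 20 to 120 N. Pads are 22 mm wide; open, the fingers measure 114 mm over their backs; the gripper's body (76 mm by 85 mm) begins 54 mm behind the grasp point. The pads swing forward as they close: fully open they stand 13 mm farther back than shut.
Start: joints at [-1.374, 0.286, 1.577, -0, 1.279, -0.15], TCP at [0.229, -0.635, 0.231] pointing down, gripper open.
Joint ranges: [-2.77, 2.77], [-0.9, 2.22], [0.21, 2.48], [-1.53, 4.67], [0.24, 2.81], [-2.84, 2.84]. Speed limits (rad/s): [2.79, 2.79, 3.14, 3.14, 3.14, 3.14].

### API

Orientations are given as a unit quaternion [x, y, z, w].
In Python, from plant import get_state, read_camera, calibration, sign_off, recognise, grip_depth gives the robot as it stands. The module is installed in compiled form; this text tells all that it offers.
- The arm moves only by the tool servo_tool, never from a script. Its argument "deltas" is a list that holds one entry, the list of rows, each a list of 4 numbers: the shift along the world's x, y, z scaled (see below), then the turn about the world's z scaled (see below). In form: [[[tx, ty, tz, spin], ...]]. A call has exactly 5 rows; each row is the pose to reach, as a shift and turn from the pose commanded when the call began; what a row does not reach only later rows make up. The controller multiplies each number of a shift by 10 cm and each number of a turn by 90 degrees. A row lasts 1/10 s, in which the tool goes at most 50 mm and 8.59 degrees, less where a joint would pass 70% of its speed; a pose out of reach is approached as far as the arm can. A call with a number of a shift or a turn outside -1 to 1 is refused whole. A call with a gripper value outside its range is refused whole. "claw" is the gripper's target within -1 to 1 (fully open at 1, half-way at 0, shut at -1), set as the call begins (left out, the last holds). The fingers move at their own pace and stop on an object; "force" is the grip in N (left out, the last holds). Time passes only in rows, so rows that repeat a pose let the fingers close, or fill a call up. It gives the time, the measured TCP pose, the force and the opening at its end, in the units of the state.
- get_state(): the state, without advancing time (a new reading comes with each control period).
- read_camera(name): name is "scene" or "top" or "wrist"; returns the picture (400x640x3 uint8, blue, green, red); there is no depth.
- calibration(name): a dict with "intrinsics" (3x3 intrinsics, pixels), "R" (3x3) and "t" (3): a world point X has camera coordinates R X + t; the wrist camera has in their place "T_tool_cam" (4x4, takes a point from camera to tool coordinates, whose origin is the TCP and whose axes are the tool frame's). Camera axes: x right, y down, z forward; pixel columns grow to the right and rows downward; lengths in m; the calibration is good to about 2 mm. The wrist camera is an equidistant fisheye: a pixel r from the principal point sees the ray r / f radians off the axis. A picture is of the moment at which its call begins: read the wrist's pose just before it. calibration takes no time and is no camera call.
- sign_off(): hands the job in, once; it reports no verdict.
Trained networks look in the newest picture that a camera, given by its name, has taken for a name from the list of things; names that differ only in an ending like _2 or _b are one class to them, and where a whole thing is asked for, a point or a joint stands for the part that bears it (a point fixed in the world has none). Each returns a list of dicts, best first, with "p" (0 to 1); they miss things now and then, are a little off and sometimes report something else, mostly with a low value. They report only what shows in the picture. A call takes as long as a camera call. They do not tell look-alikes from the thing itself.
- recognise(camera, query): "at" ([x, y, z] in m, in world coordinates, good to about 4 mm: the middle of the surface that is visible of it).
The state is a dict: "time": time; "qpos": joint angles; "dq": joint speeds; "joint_efforts": joint torques, N m; "eef_pos": TCP position; "tcp_rot": TCP orientation; "contact_force": force on the tool from outside, world axes, zero at the start; "wrist_torque": the same for the moment, N m; "opening": opening from 0.0 (shut) to 1.0 (fully open).
Only numpy, scipy, OpenCV 4.12 (cv2) and the standard library are available. Lean on these libraries where they do the work, as an engineer would, in place of code of your own. Each camera call takes 0.05 s, during which the arm holds its last target. There are 200 camera calls.

## Working session

There is one attempt and no reset: what is moved stays moved. The work goes in short steps, Python scripts to look and compute and a tool call to move; the robot and the scene stay as the last step left them, time stands still between calls to the robot, and variables do not carry over. Pictures are saved under pics/ and viewed, about 8 in all and at most 12, crops included, and the job is handed in when it is done.

Besides the shell and the picture viewer there is one more tool, called after "Request:" by a JSON object that holds its "api" and its "payload". servo_tool: Moves the arm, as the interface text tells. Its arguments: {"type":"object","properties":{"deltas":{"type":"array"},"claw":{"type":"number"},"force":{"type":"number"}},"required":["deltas"]}

```bash
ls; mkdir -p pics; cat > h.py <<'E'
import numpy as np, cv2
from plant import *
np.set_printoptions(precision=4,suppress=True)
from scipy.spatial.transform import Rotation as Ro
E
python3 - <<'E'
from h import *
s=get_state(); print(s['time'],s['eef_pos'],s['tcp_rot'],grip_depth,s['contact_force'],s['opening']); print(Ro.from_quat(s['tcp_rot']).as_matrix())
for c in ['scene','top','wrist']:
    im=read_camera(c); cv2.imwrite(f'pics/{c}0.png',im); print(c,{k:np.array(v).round(4).tolist() for k,v in calibration(c).items()})
    for q in ['lamp','lamp_bar','hook','hook_seat','stand','probe','fitting','spot','can','brush','coupling']:
        try: print(c,q,[(np.round(d['at'],3).tolist(),round(d['p'],2)) for d in recognise(c,q)])
        except Exception as e: print(c,q,e)
print(get_state()['time'])
E
```

```text
pics
0.0 [ 0.2293 -0.6341  0.2299] [ 0.4068  0.5794 -0.4057  0.5781] 0.0187 [ 0.0621 -0.0303  0.3714] 0.9989211800336407
[[-0.0005  0.9405  0.3399]
 [ 0.0023  0.3399 -0.9405]
 [-1.      0.0003 -0.0024]]
scene {'intrinsics': [[445.612, 0.0, 323.9209], [0.0, 445.612, 194.053], [0.0, 0.0, 1.0]], 'R': [[0.5172, 0.8558, 0.0123], [0.5542, -0.3239, -0.7668], [-0.6522, 0.4034, -0.6418]], 't': [-0.2854, -0.1726, 1.5711]}
scene lamp [([0.454, 0.067, 0.087], 0.68)]
scene lamp_bar [([0.461, 0.062, 0.089], 0.66)]
scene hook [([0.545, 0.355, 0.008], 0.58)]
scene hook_seat [([0.544, 0.356, 0.014], 0.83)]
scene stand [([0.503, -0.335, 0.008], 0.64)]
scene probe [([0.495, -0.335, 0.114], 0.72), ([0.596, -0.372, 0.071], 0.59), ([0.459, 0.069, 0.087], 0.55), ([0.598, -0.304, 0.07], 0.53)]
scene fitting [([0.626, 0.006, 0.047], 0.66)]
scene spot []
scene can [([0.718, -0.26, 0.086], 0.59)]
scene brush [([0.424, -0.106, 0.016], 0.65)]
scene coupling [([0.73, 0.192, 0.028], 0.68)]
top {'intrinsics': [[421.3602, 0.0, 313.5795], [0.0, 421.3602, 194.4255], [0.0, 0.0, 1.0]], 'R': [[0.06, -0.9982, -0.002], [-0
[... 328 characters left out ...]
0.128], 0.51), ([0.591, -0.298, 0.088], 0.49)]
top fitting [([0.586, 0.024, 0.117], 0.91), ([0.483, -0.323, 0.125], 0.32)]
top spot []
top can [([0.69, -0.241, 0.102], 0.68)]
top brush [([0.415, -0.105, 0.018], 0.79)]
top coupling [([0.725, 0.198, 0.04], 0.69)]
wrist {'intrinsics': [[309.7069, 0.0, 318.8415], [0.0, 309.7069, 202.993], [0.0, 0.0, 1.0]], 'T_tool_cam': [[0.0004, -0.3215, 0.9469, -0.1421], [0.0, -0.9469, -0.3215, 0.0839], [1.0, 0.0001, -0.0004, -0.0006], [0.0, 0.0, 0.0, 1.0]]}
wrist lamp []
wrist lamp_bar []
wrist hook []
wrist hook_seat []
wrist stand []
wrist probe []
wrist fitting []
wrist spot []
wrist can []
wrist brush [([0.334, -0.126, 0.014], 0.75)]
wrist coupling []
1.8
```

View pics/scene0.png

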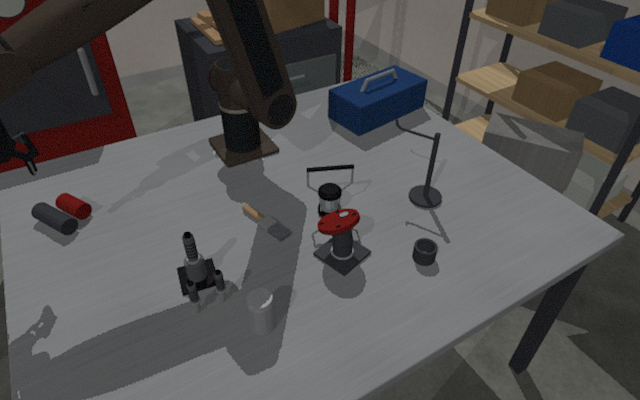

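View pics/top0.png

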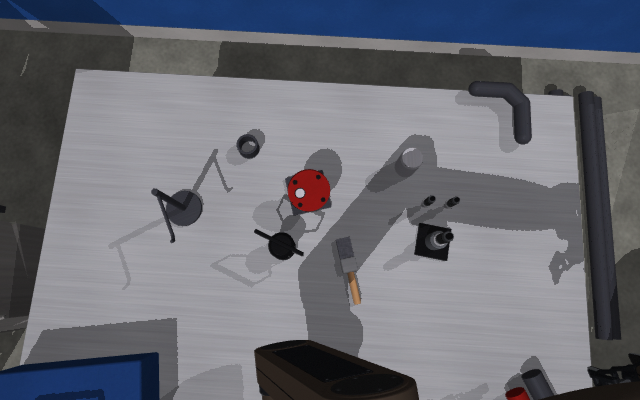

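```bash
python3 - <<'E'
import cv2,numpy as np
def z(f,x0,y0,w,h,k,o):
    im=cv2.imread(f)[y0:y0+h,x0:x0+w]; im=cv2.resize(im,None,fx=k,fy=k,interpolation=cv2.INTER_CUBIC)
    im=cv2.convertScaleAbs(im,alpha=1.4,beta=15)
    for i in range(0,w,10): cv2.line(im,(i*k,0),(i*k,3+4*((x0+i)%50==0)),(0,255,255),1)
    for x in range((x0+19)//20*20,x0+w,20): cv2.putText(im,str(x),((x-x0)*k,14),0,.35,(0,255,255),1);cv2.line(im,((x-x0)*k,0),((x-x0)*k,h*k),(0,255,255),1) if 0 else None
    for y in range((y0+19)//20*20,y0+h,20): cv2.putText(im,str(y),(0,(y-y0)*k),0,.35,(0,255,0),1);cv2.line(im,(0,(y-y0)*k),(6,(y-y0)*k),(0,255,0),1)
    cv2.imwrite(o,im)
z('pics/top0.png',145,160,195,110,4,'pics/ztop.png')
z('pics/scene0.png',290,110,160,165,4-0,'pics/zscene.png') 
a=cv2.imread('pics/zscene.png')[:600]; cv2.imwrite('pics/zscene.png',a)
E
```

```text
(no output)
```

View pics/ztop.png

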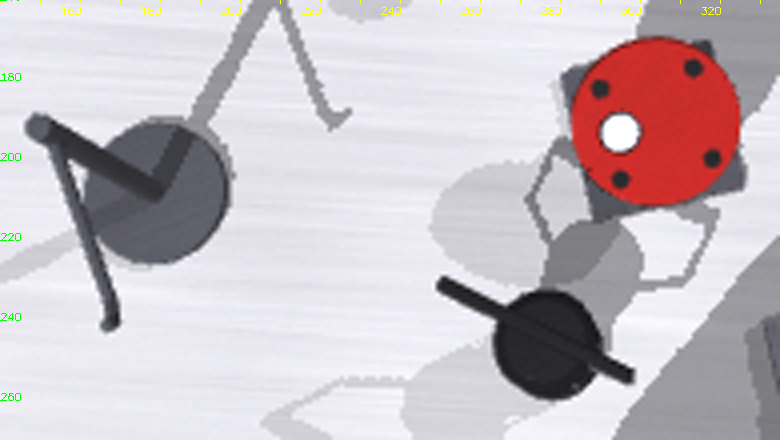

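View pics/zscene.png

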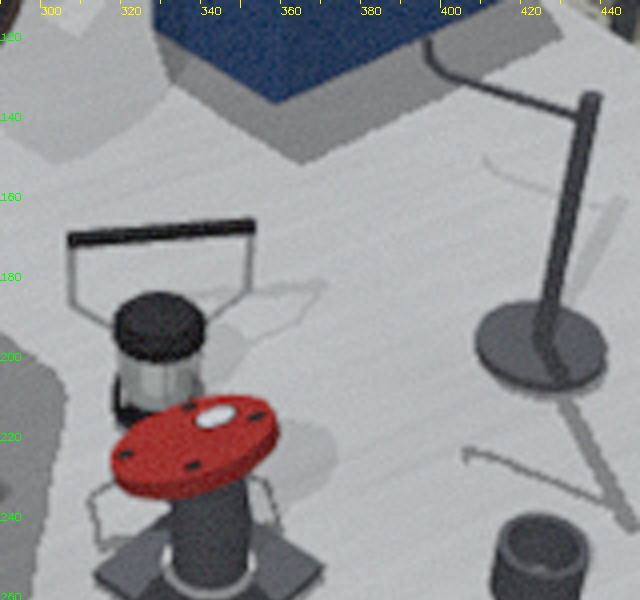

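```bash
cat >> h.py <<'E'
def tri(obs):
    A=[];b=[]
    for c,(u,v) in obs:
        k=calibration(c);K,R,t=[np.array(k[n]) for n in('intrinsics','R','t')]
        d=R.T@np.linalg.inv(K)@[u,v,1];d/=np.linalg.norm(d);o=-R.T@t
        P=np.eye(3)-np.outer(d,d);A.append(P);b.append(P@o)
    A=np.vstack(A);b=np.hstack(b);x,r,*_=np.linalg.lstsq(A,b,rcond=None);return x,np.sqrt(r)
def atz(c,uv,z):
    k=calibration(c);K,R,t=[np.array(k[n]) for n in('intrinsics','R','t')]
    d=R.T@np.linalg.inv(K)@[*uv,1];o=-R.T@t;return o+d*(z-o[2])/d[2]
E
python3 - <<'E'
from h import *
for n,a,b,z in [('barL',(254.5,231),(307.5,170),.16),('barR',(303.2,254.2),(353.5,166.5),.16),('posttop',(155,192),(437.7,134.2),.23),('foot',(184.2,207.5),(425.2,196.5),.012),('tip',(172.7,240.5),(397,120),.236),('spot',(300,193),(344,213.7),.115),('face',(309,190.3),(339,220),.115),('probetop',(447.5,237.5),(188,236),.153)]:
    print(n,*tri([('top',a),('scene',b)]),atz('top',a,z),atz('scene',b,z))
k=calibration('top');print(-np.array(k['R']).T@k['t'])
for x in [(.7,-.1,.3)]:pass
E
```

```text
barL [0.4456 0.0804 0.1666] [0.0878] [0.4697 0.14   0.16  ] [0.4284 0.0207 0.16  ]
barR [0.4568 0.0724 0.1699] [0.0907] [0.4215 0.0194 0.16  ] [0.4775 0.1366 0.16  ]
posttop [0.5395 0.368  0.2233] [0.0018] [0.5376 0.3642 0.23  ] [0.5471 0.3613 0.23  ]
foot [0.5417 0.368  0.0009] [0.001] [0.5396 0.3638 0.012 ] [0.551  0.3585 0.012 ]
tip [0.4308 0.3113 0.2292] [0.002] [0.4296 0.3077 0.236 ] [0.4397 0.305  0.236 ]
spot [0.58   0.0401 0.1116] [0.0014] [0.5788 0.039  0.115 ] [0.5834 0.0388 0.115 ]
face [0.5896 0.0181 0.1077] [0.0024] [0.5872 0.0165 0.115 ] [0.5967 0.0153 0.115 ]
probetop [ 0.4846 -0.33    0.1376] [0.0002] [ 0.4827 -0.3253  0.153 ] [ 0.5009 -0.3322  0.153 ]
[ 0.3601 -0.0111  1.1703]
```

Request:
{"api": "servo_tool", "payload": {"deltas": [[[0.12, 0.2, 0.14, 0.027], [0.24, 0.4, 0.28, 0.054], [0.36, 0.6, 0.42, 0.08], [0.48, 0.8, 0.56, 0.107], [0.6, 1, 0.7, 0.134]]], "claw": 1, "force": 80}}

```text
time: 2.3
eef_pos: [0.2899, -0.5339, 0.302]
tcp_rot: [0.343, 0.618, -0.343, 0.619]
contact_force: [-0.8, -0.1, -0.2]
opening: 1.004
```

Request:
{"api": "servo_tool", "payload": {"deltas": [[[0.12, 0.2, 0, 0.027], [0.24, 0.4, 0, 0.054], [0.36, 0.6, 0, 0.08], [0.48, 0.8, 0, 0.107], [0.6, 1, 0, 0.134]]]}}

```text
time: 2.8
eef_pos: [0.3498, -0.4339, 0.3015]
tcp_rot: [0.276, 0.651, -0.276, 0.651]
contact_force: [-0.4, -0.0, -0.0]
opening: 0.999
```

Request:
{"api": "servo_tool", "payload": {"deltas": [[[0.12, 0.2, 0, 0.027], [0.24, 0.4, 0, 0.054], [0.36, 0.6, 0, 0.08], [0.48, 0.8, 0, 0.107], [0.6, 1, 0, 0.134]]]}}

```text
time: 3.3
eef_pos: [0.4099, -0.3339, 0.3015]
tcp_rot: [0.206, 0.676, -0.206, 0.677]
contact_force: [0.0, -0.3, 0.8]
opening: 1.002
```

```bash
cat >> h.py <<'E'
def snap(name):
    s=get_state(); im=read_camera('wrist'); cv2.imwrite(f'pics/{name}.png',im)
    np.savez(f'pics/{name}.npz',p=s['eef_pos'],q=s['tcp_rot']); return im
def wray(name,uv):
    d=np.load(f'pics/{name}.npz');R=Ro.from_quat(d['q']).as_matrix();k=calibration('wrist');K=np.array(k['intrinsics']);T=np.array(k['T_tool_cam'])
    v=(np.array(uv)-K[:2,2])/K[0,0];r=np.linalg.norm(v);c=np.array([*(v/max(r,1e-9)*np.sin(r)),np.cos(r)])
    return R@T[:3,3]+d['p'],R@T[:3,:3]@c
def watz(name,uv,z):
    o,d=wray(name,uv);return o+d*(z-o[2])/d[2]
def wtri(obs):
    A=[];b=[]
    for n,uv in obs:
        o,d=wray(n,uv);P=np.eye(3)-np.outer(d,d);A.append(P);b.append(P@o)
    return np.linalg.lstsq(np.vstack(A),np.hstack(b),rcond=None)[0]
def wproj(name,X):
    d=np.load(f'pics/{name}.npz');R=Ro.from_quat(d['q']).as_matrix();k=calibration('wrist');K=np.array(k['intrinsics']);T=np.array(k['T_tool_cam'])
    c=T[:3,:3].T@(R.T@(np.array(X)-d['p'])-T[:3,3]);th=np.arccos(c[2]/np.linalg.norm(c));v=c[:2]/np.linalg.norm(c[:2])*th*K[0,0];return v+K[:2,2]
E
python3 - <<'E'
from h import *
snap('w1')
for q in ['probe','stand']: print(q,[(np.round(d['at'],3).tolist(),round(d['p'],2)) for d in recognise('wrist',q)])
print(get_state()['time'],get_state()['eef_pos'])
E
```

```text
probe [([0.582, -0.303, 0.085], 0.79), ([0.584, -0.358, 0.085], 0.78), ([0.489, -0.325, 0.139], 0.66)]
stand [([0.477, -0.315, 0.008], 0.66)]
3.45 [ 0.4099 -0.334   0.3016]
```

Request:
{"api": "servo_tool", "payload": {"deltas": [[[0.12, 0.2, 0, 0.027], [0.24, 0.4, 0, 0.054], [0.36, 0.6, 0, 0.08], [0.48, 0.8, 0, 0.107], [0.6, 1, 0, 0.134]]]}}

```text
time: 3.95
eef_pos: [0.4695, -0.2351, 0.3014]
tcp_rot: [0.134, 0.694, -0.135, 0.694]
contact_force: [0.6, -0.9, -0.1]
opening: 0.997
```

Request:
{"api": "servo_tool", "payload": {"deltas": [[[0, 0.2, 0, 0], [0, 0.4, 0, 0], [0, 0.6, 0, 0], [0, 0.8, 0, 0], [0, 1, 0, 0]]]}}

```text
time: 4.45
eef_pos: [0.4693, -0.1351, 0.3014]
tcp_rot: [0.135, 0.694, -0.135, 0.694]
contact_force: [0.2, -0.6, -0.5]
opening: 1.001
```

```bash
python3 - <<'E'
from h import *
snap('w2')
for q in ['lamp','fitting','spot']: print(q,[(np.round(d['at'],3).tolist(),round(d['p'],2)) for d in recognise('wrist',q)])
E
```

```text
lamp []
fitting [([0.579, -0.003, 0.111], 0.57)]
spot [([0.576, 0.03, 0.109], 0.56)]
```

Request:
{"api": "servo_tool", "payload": {"deltas": [[[0, 0.2, 0, 0], [0, 0.4, 0, 0], [0, 0.6, 0, 0], [0, 0.8, 0, 0], [0, 1, 0, 0]]]}}

```text
time: 5.15
eef_pos: [0.4697, -0.0355, 0.3013]
tcp_rot: [0.135, 0.694, -0.135, 0.694]
contact_force: [0.5, 0.3, -0.4]
opening: 1.0
```

Request:
{"api": "servo_tool", "payload": {"deltas": [[[0, 0.2, 0, 0], [0, 0.4, 0, 0], [0, 0.6, 0, 0], [0, 0.8, 0, 0], [0, 1, 0, 0]]]}}

```text
time: 5.65
eef_pos: [0.47, 0.0646, 0.3013]
tcp_rot: [0.135, 0.694, -0.135, 0.694]
contact_force: [0.1, -0.3, 0.7]
opening: 0.997
```

```bash
python3 - <<'E'
from h import *
snap('w3')
s=get_state();print(s['time'],s['eef_pos'],Ro.from_quat(s['tcp_rot']).as_matrix())
a=[cv2.imread(f'pics/w{i}.png') for i in (1,2,3)]
c=np.zeros((600,800,3),np.uint8)
c[:]=0
for i,(x,y) in enumerate([(0,0),(400,0),(0,300)]): 
    t=cv2.resize(a[i],(400,250)); c[y:y+250,x:x+400]=t
cv2.imwrite('pics/w123.png',c)
E
```

```text
5.7 [0.4698 0.0669 0.3014] [[ 0.0002  0.373   0.9278]
 [ 0.0018  0.9278 -0.373 ]
 [-1.      0.0017 -0.0005]]
```

View pics/w123.png

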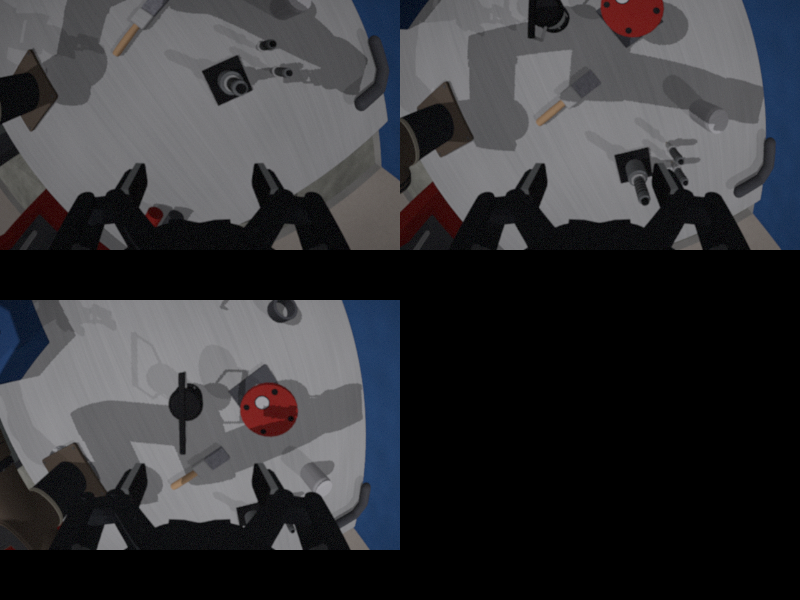

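```bash
python3 - <<'E'
from h import *
im=cv2.imread('pics/w3.png'); g=im.max(2).astype(int)
for v in [114,116,118,120,125,135,145,150,210,220,230,238,240,242,244,246]:
    c=[u for u in range(275,306) if g[v,u]<45]; print(v,c[:1],c[-1:],np.mean(c) if c else None)
w=(im.min(2)>150).astype(np.uint8); 
n,l,s,ce=cv2.connectedComponentsWithStats(w[140:190,395:445]); print('spot w3',[(s[i],ce[i]+[395,140]) for i in range(1,n) if s[i][4]>30])
def z(f,x0,y0,w,h,k):
    i=cv2.imread(f)[y0:y0+h,x0:x0+w]; return cv2.convertScaleAbs(cv2.resize(i,None,fx=k,fy=k,interpolation=cv2.INTER_CUBIC),alpha=1.6,beta=20)
a=z('pics/w1.png',310,80,100,100,4);b=z('pics/w2.png',330,220,100,120,4)[:,:400]
c=z('pics/w3.png',370,100,120,125,3);d=z('pics/top0.png',405,200,60,70,3)
C=np.zeros((600,800,3),np.uint8)
C[:300,:400]=cv2.resize(a,(400,400))[:300];C[:480,400:]=b[:480]
C[300:600,:360]=c[:300]
cv2.imwrite('pics/z2.png',C)
E
```

```text
114 [] [] None
116 [293] [294] 293.5
118 [287] [295] 291.0
120 [286] [295] 290.5
125 [286] [295] 290.5
135 [287] [305] 295.64285714285717
145 [281] [305] 293.0
150 [276] [305] 290.5
210 [288] [295] 291.5
220 [288] [296] 292.0
230 [288] [296] 292.0
238 [288] [296] 292.0
240 [288] [296] 292.0
242 [288] [296] 292.0
244 [288] [295] 291.5
246 [290] [294] 292.0
spot w3 [(array([ 15,  16,  19,  17, 219], dtype=int32), array([418.6712, 163.379 ]))]
```

View pics/z2.png

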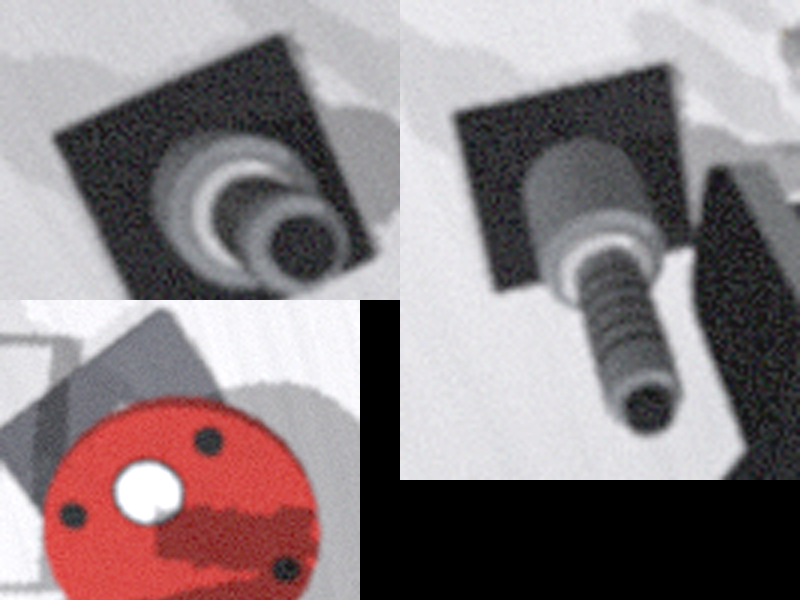

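```bash
python3 - <<'E'
from h import *
p=[('w1',(385.5,142)),('w2',(391.75,322.25))]
print('probe',wtri(p),[watz(*x,.153) for x in p])
a,b=watz('w3',(290.7,116.5),.163),watz('w3',(291.9,246.5),.163)
print('bar',a,b,(a+b)/2,np.linalg.norm(a-b),np.degrees(np.arctan2(*(a-b)[[1,0]])))
print('spot',watz('w3',(418.7,163.4),.115),atz('top',(300.,193),.115))
print('foot',[watz('w1',(310+x/4,80+y/4),.008) for x,y in [(290,37),(55,133),(372,250)]])
print('barL/R top',atz('top',(254.5,231),.163),atz('top',(303.2,254.2),.163))
E
```

```text
probe [ 0.4894 -0.3317  0.1481] [array([ 0.4891, -0.3306,  0.153 ]), array([ 0.4894, -0.3271,  0.153 ])]
bar [0.4734 0.1395 0.163 ] [0.4233 0.0211 0.163 ] [0.4484 0.0803 0.163 ] 0.12853979881554484 67.07357047229236
spot [0.5809 0.0405 0.115 ] [0.5788 0.039  0.115 ]
foot [array([ 0.5417, -0.2974,  0.008 ]), array([ 0.4535, -0.2817,  0.008 ]), array([ 0.5269, -0.3782,  0.008 ])]
barL/R top [0.4694 0.1395 0.163 ] [0.4213 0.0193 0.163 ]
```

Request:
{"api": "servo_tool", "payload": {"deltas": [[[-0.02, 0.1, -0.2, -0.002], [-0.04, 0.2, -0.4, -0.005], [-0.06, 0.35, -0.55, -0.01], [-0.08, 0.47, -0.7, -0.01], [-0.08, 0.47, -0.85, -0.01]]]}}

```text
time: 6.2
eef_pos: [0.4617, 0.1123, 0.2155]
tcp_rot: [0.139, 0.693, -0.139, 0.693]
contact_force: [-0.1, 0.4, 0.1]
opening: 1.0
```

Request:
{"api": "servo_tool", "payload": {"deltas": [[[0, 0, -0.25, 0], [0, 0, -0.5, 0], [0, 0, -0.65, 0], [0, 0, -0.75, 0], [0, 0, -0.75, 0]]]}}

```text
time: 6.7
eef_pos: [0.4607, 0.1116, 0.1397]
tcp_rot: [0.14, 0.694, -0.14, 0.692]
contact_force: [-0.6, 0.4, 0.5]
opening: 0.998
```

Request:
{"api": "servo_tool", "payload": {"deltas": [[[0, 0, 0, 0], [0, 0, 0, 0], [0, 0, 0, 0], [0, 0, 0, 0], [0, 0, 0, 0]]], "claw": -1, "force": 80}}

```text
time: 7.2
eef_pos: [0.4617, 0.1123, 0.1418]
tcp_rot: [0.14, 0.693, -0.14, 0.693]
contact_force: [-0.2, 0.6, 0.2]
opening: 0.145
```

Request:
{"api": "servo_tool", "payload": {"deltas": [[[0, 0, 0, 0], [0, 0, 0, 0], [0, 0, 0.05, 0], [0, 0, 0.1, 0], [0, 0, 0.2, 0]]]}}

```text
time: 7.7
eef_pos: [0.4604, 0.1121, 0.1605]
tcp_rot: [0.139, 0.694, -0.14, 0.692]
contact_force: [-0.0, 0.3, -2.0]
opening: 0.095
```

Request:
{"api": "servo_tool", "payload": {"deltas": [[[-0.02, 0.07, 0.1, 0.02], [-0.07, 0.18, 0.25, 0.05], [-0.14, 0.32, 0.4, 0.09], [-0.22, 0.48, 0.5, 0.135], [-0.31, 0.65, 0.6, 0.18]]]}}

```text
time: 8.2
eef_pos: [0.4303, 0.1781, 0.2229]
tcp_rot: [0.04, 0.706, -0.039, 0.707]
contact_force: [-0.1, -0.1, -2.3]
opening: 0.098
```

Request:
{"api": "servo_tool", "payload": {"deltas": [[[-0.08, 0.17, 0.05, 0.045], [-0.16, 0.34, 0.1, 0.09], [-0.24, 0.5, 0.15, 0.135], [-0.3, 0.62, 0.19, 0.175], [-0.34, 0.7, 0.19, 0.2]]]}}

```text
time: 8.7
eef_pos: [0.3962, 0.2485, 0.2418]
tcp_rot: [-0.071, 0.703, 0.072, 0.704]
contact_force: [0.2, 0.3, -1.7]
opening: 0.1
```

Request:
{"api": "servo_tool", "payload": {"deltas": [[[-0.07, 0.15, 0, 0.04], [-0.14, 0.3, 0, 0.085], [-0.2, 0.45, 0, 0.125], [-0.26, 0.58, 0, 0.16], [-0.3, 0.66, 0, 0.18]]]}}

```text
time: 9.2
eef_pos: [0.3659, 0.314, 0.2404]
tcp_rot: [-0.17, 0.686, 0.17, 0.686]
contact_force: [-0.2, 0.2, -2.1]
opening: 0.097
```

```bash
python3 - <<'E'
from h import *
im=snap('w4'); s=get_state(); print(s['time'],s['eef_pos'],Ro.from_quat(s['tcp_rot']).as_matrix(),s['contact_force'],s['opening'])
for n,X in [('posttop',(.54,.365,.23)),('tip',(.43,.308,.236))]: print(n,wproj('w4',X))
sc=read_camera('scene'); cv2.imwrite('pics/scene4.png',sc)
C=np.zeros((600,800,3),np.uint8); C[:400,:640]=im; C[400:,:300]=cv2.resize(sc[90:190,300:450],(300,200)); cv2.imwrite('pics/v4.png',C)
E
```

```text
9.25 [0.3655 0.3146 0.2404] [[-0.0007 -0.4666  0.8844]
 [ 0.001   0.8844  0.4666]
 [-1.      0.0012 -0.0001]] [-0.2746  0.3898 -1.1734] 0.09767540578215789
posttop [551.6519 287.2623]
tip [405.2302 309.4971]
```

View pics/v4.png

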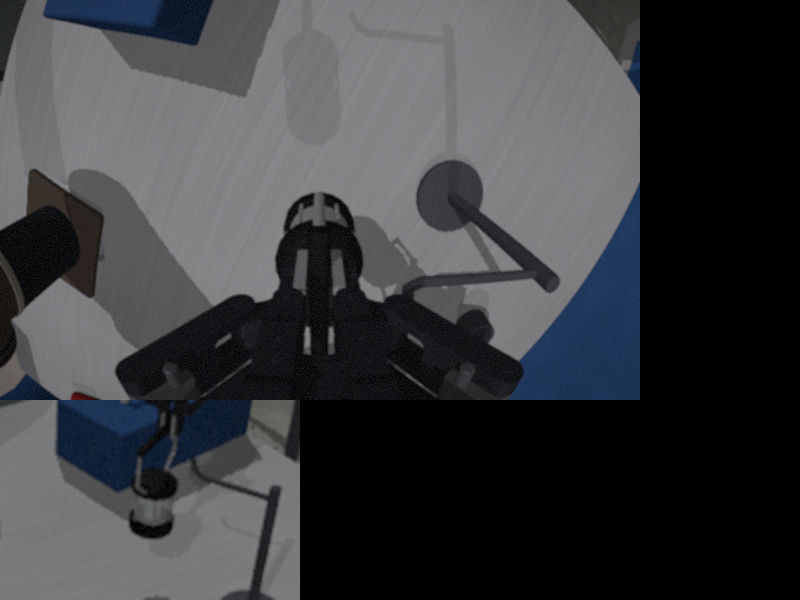

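```bash
python3 - <<'E'
from h import *
print('post',watz('w4',(550.5,281.5),.23),'foot',watz('w4',(450,195),.012),'bend',watz('w4',(410,284),.210),'armjoin',watz('w4',(535,274),.210))
s=np.load('pics/w4.npz');R=Ro.from_quat(s['q']).as_matrix();p=s['p']
m=p+R@[-.0187,-.0346,0]
print(m)
for h in [.0,.07,.07+.09]: print(h,wproj('w4',m+[0,0,-h]))
for th in (-10,10):
  t=np.radians(th); print(th,[wproj('w4',p+R@(np.array([-.0187,0,0])+np.array([[np.cos(t),-np.sin(t),0],[np.sin(t),np.cos(t),0],[0,0,1]])@[h,-.0346,0])) for h in (.07,.16)])
E
```

```text
post [0.5339 0.3682 0.23  ] foot [0.536  0.3684 0.012 ] bend [0.4379 0.3137 0.21  ] armjoin [0.5362 0.3639 0.21  ]
[0.382  0.2833 0.2591]
0.0 [316.7129 337.9185]
0.07 [317.2862 271.2946]
0.16 [317.7125 223.8514]
-10 [array([317.2685, 289.8769]), array([317.702 , 252.1782])]
10 [array([317.2656, 252.7896]), array([317.6679, 195.4564])]
```

Request:
{"api": "servo_tool", "payload": {"deltas": [[[0.06, 0.03, 0, 0], [0.15, 0.08, 0, 0], [0.25, 0.135, 0, 0], [0.36, 0.195, 0, 0], [0.47, 0.25, 0, 0]]]}}

```text
time: 9.8
eef_pos: [0.4149, 0.3386, 0.2402]
tcp_rot: [-0.169, 0.687, 0.169, 0.687]
contact_force: [-0.2, 0.7, -1.7]
opening: 0.095
```

Request:
{"api": "servo_tool", "payload": {"deltas": [[[0.12, 0.065, 0, 0], [0.25, 0.135, 0, 0], [0.38, 0.205, 0, 0], [0.5, 0.265, 0, 0], [0.57, 0.3, 0, 0]]]}}

```text
time: 10.3
eef_pos: [0.472, 0.3687, 0.2399]
tcp_rot: [-0.169, 0.687, 0.169, 0.687]
contact_force: [-0.3, 0.1, -1.8]
opening: 0.1
```

Request:
{"api": "servo_tool", "payload": {"deltas": [[[0, 0, -0.05, 0], [0, 0, -0.12, 0], [0, 0, -0.2, 0], [0, 0, -0.28, 0], [0, 0, -0.33, 0]]]}}

```text
time: 10.8
eef_pos: [0.4696, 0.3678, 0.2059]
tcp_rot: [-0.169, 0.687, 0.169, 0.686]
contact_force: [-0.1, 0.0, -2.5]
opening: 0.095
```

```bash
python3 - <<'E'
from h import *
im=snap('w5'); s=get_state(); print(s['time'],s['eef_pos'],s['contact_force'],s['opening'])
sc=read_camera('scene'); tp=read_camera('top')
C=np.zeros((600,800,3),np.uint8); C[:300,:480]=cv2.resize(im,(480,300)); C[300:,:450]=cv2.resize(sc[90:190,320:470],(450,300)); C[300:,450:800]=cv2.resize(tp[170:270,110:227],(350,300)); cv2.imwrite('pics/v5.png',C)
E
```

```text
10.85 [0.4694 0.3677 0.2052] [-0.3584 -0.1868 -3.58  ] 0.09533428267000815
```

View pics/v5.png

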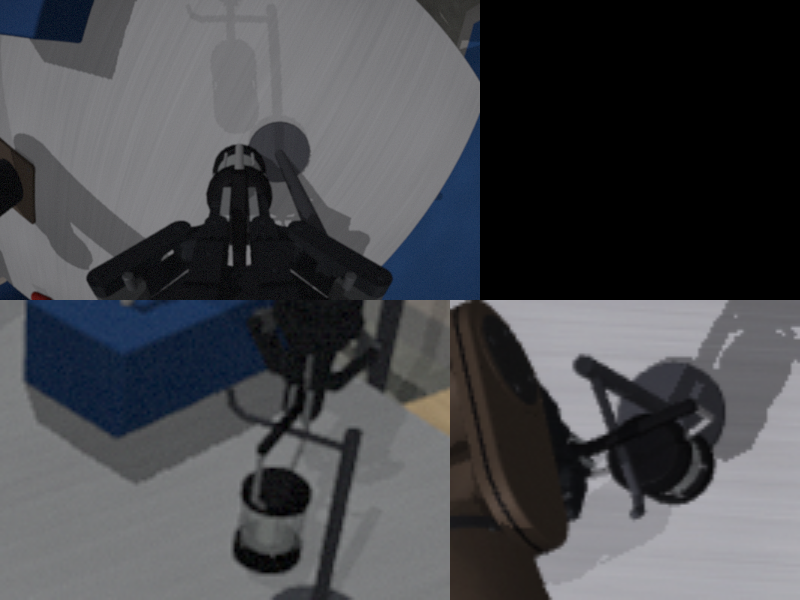

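Request:
{"api": "servo_tool", "payload": {"deltas": [[[0, 0, -0.02, 0], [0, 0, -0.04, 0], [0, 0, -0.05, 0], [0, 0, -0.06, 0], [0, 0, -0.06, 0]]]}}

```text
time: 11.45
eef_pos: [0.4704, 0.3682, 0.2012]
tcp_rot: [-0.169, 0.687, 0.169, 0.687]
contact_force: [-0.2, -0.8, -2.3]
opening: 0.097
```

Request:
{"api": "servo_tool", "payload": {"deltas": [[[0, 0, -0.01, 0], [0, 0, -0.02, 0], [0, 0, -0.03, 0], [0, 0, -0.03, 0], [0, 0, -0.03, 0]]]}}

```text
time: 11.95
eef_pos: [0.4707, 0.3684, 0.2003]
tcp_rot: [-0.169, 0.686, 0.169, 0.687]
contact_force: [-2.2, -0.4, 5.2]
opening: 0.098
```

Request:
{"api": "servo_tool", "payload": {"deltas": [[[0, 0, 0.01, 0], [0, 0, 0.015, 0], [0, 0, 0.015, 0], [0, 0, 0.015, 0], [0, 0, 0.015, 0]]], "claw": -0.1}}

```text
time: 12.45
eef_pos: [0.4704, 0.3682, 0.1995]
tcp_rot: [-0.169, 0.687, 0.169, 0.687]
contact_force: [0.1, 0.7, 0.3]
opening: 0.45
```

Request:
{"api": "servo_tool", "payload": {"deltas": [[[0, 0, 0.1, 0], [0, 0, 0.25, 0], [0, 0, 0.45, 0], [0, 0, 0.7, 0], [0, 0, 0.95, 0]]]}}

```text
time: 12.95
eef_pos: [0.4706, 0.3683, 0.2974]
tcp_rot: [-0.169, 0.686, 0.169, 0.687]
contact_force: [0.2, 0.2, 0.0]
opening: 0.448
```

```bash
python3 - <<'E'
from h import *
s=get_state(); print(s['time'],s['eef_pos'],s['contact_force'],s['opening'])
sc=read_camera('scene'); tp=read_camera('top')
C=np.zeros((300,800,3),np.uint8); C[:,:450]=cv2.resize(sc[90:190,320:470],(450,300)); C[:,450:800]=cv2.resize(tp[170:270,110:227],(350,300)); cv2.imwrite('pics/v6.png',C)
E
```

```text
12.95 [0.4706 0.3683 0.2974] [0.2292 0.2363 0.0466] 0.4478019762977835
```

View pics/v6.png

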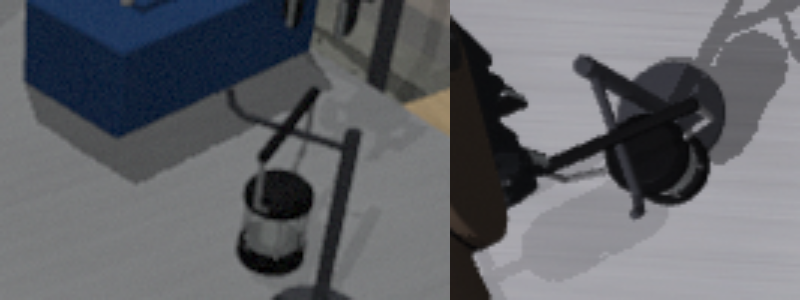

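Request:
{"api": "servo_tool", "payload": {"deltas": [[[0, -0.1, 0, -0.02], [0, -0.25, 0, -0.045], [0, -0.45, 0, -0.08], [0, -0.7, 0, -0.12], [0, -1, 0, -0.16]]]}}

```text
time: 13.55
eef_pos: [0.4695, 0.2664, 0.2929]
tcp_rot: [-0.08, 0.704, 0.08, 0.701]
contact_force: [-0.2, -0.3, 0.4]
opening: 0.449
```

Request:
{"api": "servo_tool", "payload": {"deltas": [[[0, -0.2, 0, -0.035], [0, -0.4, 0, -0.07], [0, -0.6, 0, -0.105], [0, -0.8, 0, -0.14], [0, -1, 0, -0.168]]], "claw": 1}}

```text
time: 14.05
eef_pos: [0.4693, 0.1662, 0.2931]
tcp_rot: [0.013, 0.708, -0.014, 0.706]
contact_force: [0.0, 0.2, 0.3]
opening: 1.002
```

Request:
{"api": "servo_tool", "payload": {"deltas": [[[0, -0.2, 0, -0.032], [0, -0.4, 0, -0.064], [0, -0.6, 0, -0.096], [0, -0.8, 0, -0.128], [0, -1, 0, -0.16]]]}}

```text
time: 14.55
eef_pos: [0.4691, 0.0665, 0.2931]
tcp_rot: [0.102, 0.701, -0.102, 0.699]
contact_force: [0.3, -0.7, -0.8]
opening: 1.001
```

```bash
python3 - <<'E'
from h import *
snap('w7'); s=get_state(); print(s['time'],s['eef_pos'])
E
```

```text
14.6 [0.4693 0.0644 0.2931]
```

Request:
{"api": "servo_tool", "payload": {"deltas": [[[0, -0.2, 0, -0.032], [0, -0.4, 0, -0.064], [0, -0.6, 0, -0.096], [0, -0.8, 0, -0.128], [0, -1, 0, -0.16]]]}}

```text
time: 15.1
eef_pos: [0.4692, -0.0328, 0.2933]
tcp_rot: [0.188, 0.682, -0.188, 0.681]
contact_force: [0.3, 0.4, 0.2]
opening: 1.002
```

Request:
{"api": "servo_tool", "payload": {"deltas": [[[0, -0.2, 0, -0.032], [0, -0.4, 0, -0.064], [0, -0.6, 0, -0.096], [0, -0.8, 0, -0.128], [0, -1, 0, -0.16]]]}}

```text
time: 15.6
eef_pos: [0.4692, -0.1326, 0.2933]
tcp_rot: [0.272, 0.653, -0.272, 0.652]
contact_force: [0.5, 0.1, 0.0]
opening: 0.999
```

```bash
python3 - <<'E'
from h import *
snap('w8'); s=get_state(); print(s['time'],s['eef_pos'])
E
```

```text
15.65 [ 0.4692 -0.135   0.2933]
```

Request:
{"api": "servo_tool", "payload": {"deltas": [[[0, -0.2, 0, -0.032], [0, -0.4, 0, -0.064], [0, -0.6, 0, -0.096], [0, -0.8, 0, -0.128], [0, -1, 0, -0.16]]]}}

```text
time: 16.15
eef_pos: [0.4694, -0.2321, 0.2935]
tcp_rot: [0.352, 0.614, -0.352, 0.612]
contact_force: [-0.3, -0.2, -0.4]
opening: 0.997
```

Request:
{"api": "servo_tool", "payload": {"deltas": [[[0.03, -0.2, 0, -0.032], [0.08, -0.4, 0, -0.064], [0.13, -0.6, 0, -0.096], [0.18, -0.8, 0, -0.128], [0.19, -0.98, 0, -0.16]]]}}

```text
time: 16.65
eef_pos: [0.4893, -0.3307, 0.2938]
tcp_rot: [0.426, 0.565, -0.426, 0.564]
contact_force: [0.6, 1.4, -0.0]
opening: 0.998
```

```bash
python3 - <<'E'
from h import *
im=snap('w9'); s=get_state(); R=Ro.from_quat(s['tcp_rot']).as_matrix(); print(s['time'],s['eef_pos'],np.degrees(np.arctan2(R[1,2],R[0,2])),s['contact_force'])
a=[cv2.imread(f'pics/w{i}.png') for i in (7,8,9)]
C=np.zeros((600,800,3),np.uint8)
C[:400,:640]=a[2]; C[400:,:320]=cv2.resize(a[1],(320,200)); C[400:,320:640]=cv2.resize(a[0],(320,200)); C[:200,640:]=cv2.resize(a[2][0:1,0:1],(160,200))
cv2.imwrite('pics/v9.png',C)
print(wproj('w9',(.4895,-.330,.153)),wproj('w9',(.4895,-.330,.065)))
for q,c in [('w7','spot'),('w8','spot'),('w7','hole')]: 
    pass
for i in (7,8):
    m=(a[i-7].min(2)>150).astype(np.uint8); n,l,st,ce=cv2.connectedComponentsWithStats(m)
    pr=wproj(f'w{i}',(.58,.04,.114)); print('spot pred',pr,[(ce[j].round(1),st[j][4]) for j in range(1,n) if st[j][4]>60 and np.linalg.norm(ce[j]-pr)<40])
E
```

```text
16.7 [ 0.489  -0.3332  0.2938] -74.27924935919553 [-1.0113 -2.8956  0.3599]
[319.2041 190.3387] [319.2577 170.018 ]
spot pred [422.9913 176.0396] []
spot pred [276.4786  -4.9138] []
```

View pics/v9.png

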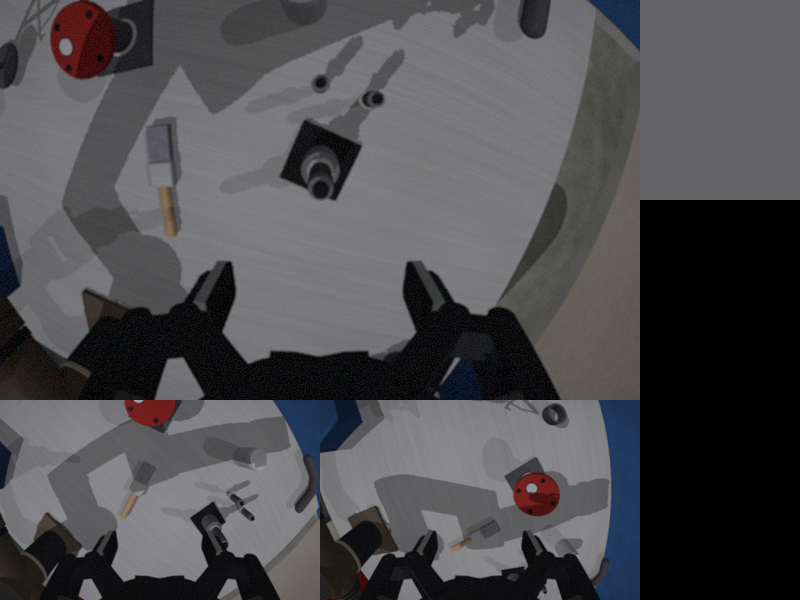

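Request:
{"api": "servo_tool", "payload": {"deltas": [[[0.01, 0.02, -0.15, 0], [0.01, 0.02, -0.35, 0], [0.01, 0.02, -0.55, 0], [0.01, 0.02, -0.78, 0], [0.01, 0.02, -1, 0]]]}}

```text
time: 17.2
eef_pos: [0.4899, -0.326, 0.1926]
tcp_rot: [0.425, 0.566, -0.425, 0.565]
contact_force: [0.5, -0.4, 0.1]
opening: 1.001
```

Request:
{"api": "servo_tool", "payload": {"deltas": [[[0, 0, -0.22, 0], [0, 0, -0.45, 0], [0, 0, -0.7, 0], [0, 0, -0.9, 0], [0, 0, -1, 0]]]}}

```text
time: 17.7
eef_pos: [0.4888, -0.3251, 0.0914]
tcp_rot: [0.425, 0.567, -0.424, 0.563]
contact_force: [-0.1, 0.1, 0.3]
opening: 1.004
```

Request:
{"api": "servo_tool", "payload": {"deltas": [[[0, 0, 0, 0], [0, 0, 0, 0], [0, 0, 0, 0], [0, 0, 0, 0], [0, 0, 0, 0]]], "claw": -1, "force": 25}}

```text
time: 18.2
eef_pos: [0.4913, -0.3288, 0.0964]
tcp_rot: [0.425, 0.564, -0.425, 0.566]
contact_force: [0.7, -0.9, 2.4]
opening: 0.296
```

Request:
{"api": "servo_tool", "payload": {"deltas": [[[0, 0, 0, 0], [0, 0, 0, 0], [0, 0, 0.05, 0], [0, 0, 0.1, 0], [0, 0, 0.15, 0]]]}}

```text
time: 18.7
eef_pos: [0.4901, -0.3278, 0.1092]
tcp_rot: [0.425, 0.565, -0.425, 0.565]
contact_force: [2.3, -2.7, -3.7]
opening: 0.297
```

Request:
{"api": "servo_tool", "payload": {"deltas": [[[0, 0, 0.05, 0], [0, 0, 0.1, 0], [0, 0, 0.13, 0], [0, 0, 0.13, 0], [0, 0, 0.13, 0]]]}}

```text
time: 19.2
eef_pos: [0.4905, -0.3277, 0.1233]
tcp_rot: [0.425, 0.565, -0.425, 0.565]
contact_force: [-0.1, -2.4, -0.6]
opening: 0.294
```

Request:
{"api": "servo_tool", "payload": {"deltas": [[[-0.03, -0.01, 0, 0], [-0.06, -0.02, 0, 0], [-0.1, -0.03, 0, 0], [-0.135, -0.04, 0, 0], [-0.17, -0.05, 0, 0]]]}}

```text
time: 19.7
eef_pos: [0.4738, -0.3333, 0.1234]
tcp_rot: [0.425, 0.564, -0.425, 0.566]
contact_force: [4.2, -2.0, -0.1]
opening: 0.298
```

Request:
{"api": "servo_tool", "payload": {"deltas": [[[-0.03, -0.01, 0, 0], [-0.07, -0.02, 0, 0], [-0.11, -0.03, 0, 0], [-0.15, -0.045, 0, 0], [-0.18, -0.053, 0, 0]]]}}

```text
time: 20.2
eef_pos: [0.4554, -0.3383, 0.1224]
tcp_rot: [0.426, 0.564, -0.425, 0.565]
contact_force: [5.2, -2.8, -3.7]
opening: 0.292
```

```bash
python3 - <<'E'
from h import *
s=get_state(); print(s['time'],s['eef_pos'],s['contact_force'],s['wrist_torque'],s['opening'])
im=snap('w10'); sc=read_camera('scene'); tp=read_camera('top'); cv2.imwrite('pics/s10.png',sc);cv2.imwrite('pics/t10.png',tp)
C=np.zeros((600,800,3),np.uint8)
C[:300,:400]=cv2.resize(im[120:345,170:470],(400,300)); C[300:,:400]=cv2.resize(sc[210:300,140:260],(400,300)); C[300:,400:]=cv2.resize(tp[190:280,380:500],(400,300))
cv2.imwrite('pics/v10.png',cv2.convertScaleAbs(C,alpha=1.5,beta=10))
E
```

```text
20.2 [ 0.4554 -0.3383  0.1224] [ 5.2496 -2.8002 -3.6936] [-0.6633 -1.1096 -0.0853] 0.29222721919796785
```

View pics/v10.png

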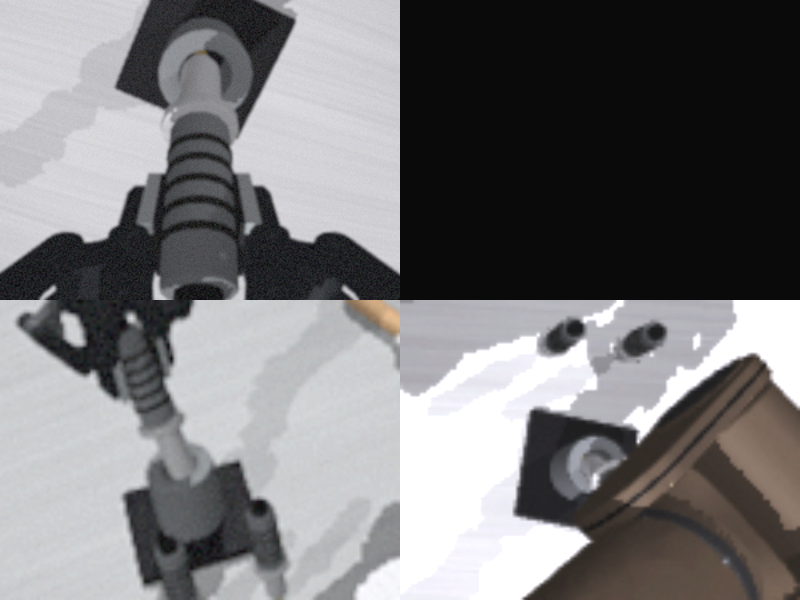

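```bash
cat >> h.py <<'E'
def axis_pt(name,th,z,r=0,zg=.048,side=0):
    d=np.load(f'pics/{name}.npz');R=Ro.from_quat(d['q']).as_matrix();t=np.radians(th)
    a=np.array([-np.cos(t),-np.sin(t),0]); n=np.array([-np.sin(t),np.cos(t),0]) # handle leans to -y tool
    return d['p']+R@(np.array([-.0187,0,0])+a*(z-zg)+n*r+np.array([0,0,side]))
E
python3 - <<'E'
from h import *
for th in (18,21,24,27): print(th,*[f"{k}:{wproj('w10',axis_pt('w10',th,z,r))[1]:.1f}" for k,z,r in [('stub',.088,0),('handletopfront',.080,.013),('h6',.006,.013),('col6',.006,.017),('col0',0,.017),('b-45',-.045,.01),('b-45c',-.045,0)]], wproj('w10',axis_pt('w10',th,.006,0,side=.017))-wproj('w10',axis_pt('w10',th,.006,0,side=-.017)))
im=cv2.imread('pics/w10.png'); 
for v in range(145,345,3): print(v,im[v,320].tolist(),end=' ')
E
```

```text
18 stub:363.3 handletopfront:331.0 h6:210.6 col6:204.7 col0:198.2 b-45:168.2 b-45c:180.4 [59.0313 -0.0034]
21 stub:365.2 handletopfront:334.6 h6:208.2 col6:202.5 col0:195.6 b-45:162.5 b-45c:174.6 [59.5127 -0.0022]
24 stub:366.7 handletopfront:337.9 h6:206.0 col6:200.5 col0:193.1 b-45:156.9 b-45c:168.9 [60.0278 -0.001 ]
27 stub:368.0 handletopfront:340.9 h6:204.0 col6:198.6 col0:190.7 b-45:151.4 b-45c:163.2 [60.5769  0.0002]
145 [96, 94, 90] 148 [92, 88, 89] 151 [94, 90, 90] 154 [98, 94, 94] 157 [76, 76, 80] 160 [62, 68, 72] 163 [84, 84, 82] 166 [82, 82, 84] 169 [87, 84, 86] 172 [84, 82, 81] 175 [88, 84, 84] 178 [88, 85, 84] 181 [89, 87, 86] 184 [87, 85, 86] 187 [89, 86, 86] 190 [85, 82, 82] 193 [88, 88, 86] 196 [89, 87, 87] 199 [86, 84, 84] 202 [85, 85, 84] 205 [53, 51, 52] 208 [60, 54, 52] 211 [56, 52, 51] 214 [56, 51, 50] 217 [52, 51, 51] 220 [12, 15, 12] 223 [27, 27, 27] 226 [52, 51, 48] 229 [59, 56, 57] 232 [54, 49, 48] 235 [12, 17, 20] 238 [24, 24, 22] 241 [55, 53, 52] 244 [56, 57, 52] 247 [54, 52, 50] 250 [21, 19, 23] 253 [18, 20, 22] 256 [55, 54, 50] 259 [54, 52, 50] 262 [57, 54, 53] 265 [46, 46, 45] 268 [17, 19, 19] 271 [13, 13, 7] 274 [59, 59, 58] 277 [53, 51, 50] 280 [52, 50, 48] 283 [56, 53, 52] 286 [0, 0, 7] 289 [3, 9, 5] 292 [46, 43, 43] 295 [47, 44, 42] 298 [50, 46, 50] 301 [47, 44, 41] 304 [44, 45, 44] 307 [51, 48, 44] 310 [49, 44, 45] 313 [47, 47, 45] 316 [50, 47, 44] 319 [52, 50, 50] 322 [51, 50, 48] 325 [48, 43, 43] 328 [49, 48, 47] 331 [45, 46, 45] 334 [16, 18, 17] 337 [3, 0, 0] 340 [10, 15, 14] 343 [10, 5, 3]
```

Request:
{"api": "servo_tool", "payload": {"deltas": [[[-0.01, -0.003, 0, 0], [-0.02, -0.006, 0, 0], [-0.028, -0.008, 0, 0], [-0.028, -0.008, 0, 0], [-0.028, -0.008, 0, 0]]]}}

```text
time: 20.85
eef_pos: [0.4529, -0.339, 0.1226]
tcp_rot: [0.426, 0.564, -0.425, 0.565]
contact_force: [5.2, -2.2, -3.8]
opening: 0.297
```

```bash
cat > fit.py <<'E'
from h import *
from scipy.optimize import least_squares
import sys
def fit(n,shift=True,withb=True):
    g=cv2.imread(f'pics/{n}.png')[:,316:325].mean((1,2))
    sm=np.convolve(g,np.ones(3)/3,'same'); b=[]
    v=206
    while v<325:
        if sm[v]<30 and sm[v]==sm[v-4:v+5].min():
            w=np.clip(42-g[v-5:v+6],0,None); b.append((w*np.arange(v-5,v+6)).sum()/w.sum()); v+=8
        v+=1
    def edge(lo,hi,thr): 
        for v in range(lo,hi):
            if (g[v]-thr)*(g[v+1]-thr)<=0: return v+(thr-g[v])/(g[v+1]-g[v])
    h6=edge(195,215,69); top=edge(318,350,30); be=[v for v in range(145,175) if g[v]<78]; be=be[-1]+1 if be else None
    print(n,'bands',np.round(b,1),h6,top,be)
    P=lambda th,z,r,zg: wproj(n,axis_pt(n,th,z,r,zg))[1]
    def f(x):
        th,zg,z0,d,s=x
        e=[P(th,.006,.013,zg)+s-h6,P(th,.080,.013,zg)+s-top]+[P(th,z0+i*d,.013,zg)+s-y for i,y in enumerate(b)]
        return np.r_[e,(zg-.048)/.001, s/4]
    r=least_squares(f,[22,.048,.02,.01,0],x_scale=[1,.001,.001,.001,1]); print(r.x,r.fun.round(2))
for n in sys.argv[1:]: fit(n)
E
python3 - <<'E'
from h import *
s=get_state(); print(s['time'],s['eef_pos'],s['contact_force'])
snap('w11')
E
python3 fit.py w10 w11
```

```text
20.85 [ 0.4529 -0.339   0.1226] [ 5.2075 -2.1585 -3.775 ]
w10 bands [221.6 235.9 251.7 269.  287.9] 203.54107648725213 332.30528846153845 162
[22.4513  0.0483  0.0196  0.0099 -3.0903] [ 0.13  0.07 -0.12  0.05  0.11  0.04 -0.08  0.32 -0.77]
w11 bands [220.4 235.1 251.5 269.  288.2] 201.81435643564356 333.43659420289856 159
[24.0741  0.0484  0.0195  0.0099 -3.5544] [ 0.14  0.09 -0.05  0.07 -0.04  0.08 -0.05  0.38 -0.89]
```

Request:
{"api": "servo_tool", "payload": {"deltas": [[[-0.008, -0.002, 0, 0], [-0.008, -0.002, 0, 0], [-0.008, -0.002, 0, 0], [-0.048, -0.014, 0.09, 0], [-0.088, -0.026, 0.18, 0]]], "force": 50}}

```text
time: 21.4
eef_pos: [0.4424, -0.3405, 0.1401]
tcp_rot: [0.425, 0.567, -0.425, 0.563]
contact_force: [-0.6, -0.5, -1.9]
opening: 0.291
```

Request:
{"api": "servo_tool", "payload": {"deltas": [[[-0.06, -0.018, 0.135, 0], [-0.15, -0.044, 0.33, 0], [-0.24, -0.07, 0.53, 0], [-0.32, -0.094, 0.72, 0], [-0.36, -0.106, 0.9, 0]]]}}

```text
time: 21.9
eef_pos: [0.4056, -0.3515, 0.2314]
tcp_rot: [0.425, 0.567, -0.425, 0.563]
contact_force: [0.5, 0.8, -0.8]
opening: 0.289
```

```bash
python3 - <<'E'
from h import *
s=get_state(); print(s['time'],s['eef_pos'],s['contact_force'],s['opening'])
snap('w12'); sc=read_camera('scene'); cv2.imwrite('pics/s12.png',sc)
a=cv2.imread('pics/w7.png'); pr=wproj('w7',(.58,.04,.114)); u,v=pr.round().astype(int)
g=a[v-30:v+31,u-30:u+31].min(2); print(pr,g.max()); m=(g>.6*g.max()).astype(np.uint8); n,l,st,ce=cv2.connectedComponentsWithStats(m)
for j in range(1,n):
    if st[j][4]>50: c=ce[j]+[u-30,v-30]; print(c,st[j],watz('w7',c,.115),watz('w7',c,.110))
E
python3 fit.py w12
```

```text
21.9 [ 0.4056 -0.3515  0.2314] [ 0.4932  0.8069 -0.8348] 0.289380460876766
[422.9875 176.043 ] 152
[423.1976 175.9192] [ 20  21  22  19 334] [0.58   0.0404 0.115 ] [0.5814 0.0387 0.11  ]
w12 bands [220.9 235.3 251.4 268.8 287.9] 202.19892473118279 332.89210950080513 160
[23.5429  0.0484  0.0197  0.0099 -3.5507] [ 0.15  0.08 -0.14  0.12  0.01  0.12 -0.11  0.37 -0.89]
```

```bash
python3 - <<'E'
from h import *
im=cv2.imread('pics/w12.png').astype(int)
for v in range(134,172,2): print(v,im[v,316:326].mean(0).round().astype(int).tolist(), end=' ')
print()
s=np.load('pics/w12.npz'); R=Ro.from_quat(s['q']).as_matrix(); print(R)
for th in (22,24,26): print(th,[wproj('w12',axis_pt('w12',th,z,r,.0484)).round(1).tolist() for z,r in [(-.045,.01),(-.045,0),(-.045,.003),(-.057,.003),(-.057,0),(-.0,.01)]])
# width of barrel profile along rows
b=im.max(2)
for v in (165,180): print(v,b[v,295:345].tolist())
E
```

```text
134 [26, 22, 23] 136 [26, 26, 24] 138 [51, 48, 47] 140 [98, 97, 97] 142 [125, 122, 122] 144 [130, 128, 128] 146 [133, 130, 130] 148 [134, 131, 131] 150 [135, 133, 133] 152 [134, 132, 132] 154 [112, 115, 117] 156 [65, 81, 90] 158 [66, 74, 79] 160 [82, 80, 80] 162 [81, 80, 80] 164 [82, 81, 81] 166 [82, 81, 81] 168 [82, 80, 80] 170 [83, 81, 81] 
[[-0.0039  0.961   0.2767]
 [ 0.0023  0.2767 -0.961 ]
 [-1.     -0.0031 -0.0032]]
22 [[320.0, 160.3], [320.0, 172.4], [320.0, 168.8], [319.9, 159.4], [319.9, 162.9], [320.2, 203.9]]
24 [[320.0, 156.6], [320.0, 168.5], [320.0, 165.0], [319.9, 155.2], [319.9, 158.7], [320.2, 202.1]]
26 [[320.0, 152.8], [320.0, 164.8], [320.0, 161.3], [320.0, 151.1], [319.9, 154.5], [320.2, 200.3]]
165 [134, 134, 132, 134, 131, 136, 133, 133, 131, 133, 133, 130, 115, 100, 81, 74, 76, 74, 75, 72, 76, 78, 80, 79, 83, 84, 88, 86, 82, 86, 85, 85, 86, 87, 85, 90, 102, 117, 128, 132, 136, 133, 134, 135, 135, 134, 134, 134, 138, 135]
180 [136, 134, 138, 136, 134, 137, 134, 134, 130, 117, 92, 79, 83, 77, 73, 68, 73, 77, 76, 78, 83, 81, 80, 86, 85, 86, 86, 90, 85, 85, 85, 90, 91, 88, 87, 85, 88, 81, 88, 96, 121, 132, 136, 131, 133, 133, 132, 129, 134, 132]
```

Request:
{"api": "servo_tool", "payload": {"deltas": [[[0.04, 0.012, -0.15, 0], [0.12, 0.036, -0.36, 0], [0.21, 0.062, -0.57, 0], [0.3, 0.088, -0.77, 0], [0.36, 0.106, -0.9, 0]]]}}

```text
time: 22.5
eef_pos: [0.4426, -0.3393, 0.1363]
tcp_rot: [0.425, 0.568, -0.425, 0.563]
contact_force: [-18.9, -0.5, 46.2]
opening: 0.293
```

Request:
{"api": "servo_tool", "payload": {"deltas": [[[0.03, 0.009, -0.07, 0], [0.06, 0.018, -0.14, 0], [0.08, 0.024, -0.18, 0], [0.07, 0.021, -0.18, 0], [0.056, 0.017, -0.18, 0]]], "force": 25}}

```text
time: 23.0
eef_pos: [0.4499, -0.3423, 0.135]
tcp_rot: [0.423, 0.566, -0.426, 0.566]
contact_force: [-18.0, 9.5, 47.3]
opening: 0.292
```

```bash
python3 - <<'E'
from h import *
s=get_state(); print(s['time'],s['eef_pos'],s['contact_force'],s['opening'])
snap('w13')
E
python3 fit.py w13
```

```text
23.0 [ 0.4499 -0.3423  0.135 ] [-17.9552   9.4865  47.2773] 0.291924654842966
w13 bands [225.2 239.3 254.9 272.1 290.8] 207.62125340599454 335.56804733727813 169
[21.8463  0.048   0.0194  0.0099  0.0203] [ 0.01 -0.01 -0.11  0.05  0.1   0.02 -0.07 -0.01  0.01]
```

Request:
{"api": "servo_tool", "payload": {"deltas": [[[-0.05, -0.015, 0.15, 0], [-0.1, -0.03, 0.25, 0], [-0.18, -0.053, 0.42, 0], [-0.28, -0.08, 0.64, 0], [-0.4, -0.12, 0.9, 0]]], "force": 50}}

```text
time: 23.55
eef_pos: [0.4079, -0.3503, 0.2101]
tcp_rot: [0.425, 0.567, -0.424, 0.563]
contact_force: [0.8, -0.0, -1.5]
opening: 0.293
```

```bash
python3 - <<'E'
from h import *
s=get_state(); print(s['time'],s['eef_pos'],s['contact_force'],s['opening'])
snap('w14')
im=cv2.imread('pics/w14.png').astype(int)
for v in range(140,172,2): print(v,im[v,316:326].mean(0).round().astype(int).tolist(), end=' ')
C=np.zeros((600,800,3),np.uint8)
E
python3 fit.py w14
```

```text
23.55 [ 0.4079 -0.3503  0.2101] [ 0.7523 -0.0298 -1.5485] 0.292620582089178
140 [23, 21, 21] 142 [46, 45, 44] 144 [93, 90, 91] 146 [124, 121, 121] 148 [129, 126, 127] 150 [132, 129, 130] 152 [133, 130, 130] 154 [135, 132, 132] 156 [135, 132, 132] 158 [135, 133, 133] 160 [129, 128, 129] 162 [99, 106, 111] 164 [90, 96, 101] 166 [94, 92, 92] 168 [86, 84, 85] 170 [84, 82, 82] w14 bands [224.8 239.1 254.5 271.7 290.4] 206.88683602771363 335.45859872611464 None
[22.2019  0.048   0.0195  0.0098 -0.3796] [ 0.03  0.   -0.09 -0.05  0.2   0.01 -0.09  0.03 -0.09]
```

Request:
{"api": "servo_tool", "payload": {"deltas": [[[0.15, 0.038, 0, 0], [0.35, 0.09, 0, 0], [0.57, 0.145, 0, 0], [0.78, 0.2, 0, 0], [0.94, 0.24, 0, 0]]]}}

```text
time: 24.1
eef_pos: [0.5046, -0.3259, 0.2095]
tcp_rot: [0.425, 0.567, -0.424, 0.564]
contact_force: [-0.0, 0.4, -1.2]
opening: 0.294
```

Request:
{"api": "servo_tool", "payload": {"deltas": [[[0, 0, -0.15, 0], [0, 0, -0.4, 0], [0, 0, -0.65, 0], [0, 0, -0.85, 0], [0, 0, -0.92, 0]]]}}

```text
time: 24.6
eef_pos: [0.5008, -0.3258, 0.1157]
tcp_rot: [0.425, 0.568, -0.425, 0.562]
contact_force: [0.6, 0.3, -2.0]
opening: 0.291
```

Request:
{"api": "servo_tool", "payload": {"deltas": [[[-0.015, -0.004, 0, 0], [-0.03, -0.008, 0, 0], [-0.045, -0.013, 0, 0], [-0.06, -0.018, 0, 0], [-0.075, -0.022, 0, 0]]], "force": 25}}

```text
time: 25.1
eef_pos: [0.4962, -0.3304, 0.1219]
tcp_rot: [0.425, 0.564, -0.425, 0.566]
contact_force: [0.6, 0.6, -2.0]
opening: 0.288
```

```bash
python3 - <<'E'
from h import *
s=get_state(); print(s['time'],s['eef_pos'],s['contact_force'],s['opening'])
snap('w15')
E
python3 fit.py w15
```

```text
25.1 [ 0.4962 -0.3304  0.1219] [ 0.6493  0.6303 -2.0012] 0.28785867410466126
w15 bands [224.8 239.1 254.4 271.6 290.4] 207.144 335.35 167
[21.9973  0.048   0.0194  0.0099 -0.2883] [ 0.02 -0.   -0.05 -0.11  0.2   0.08 -0.12  0.02 -0.07]
```

Request:
{"api": "servo_tool", "payload": {"deltas": [[[-0.015, -0.004, 0, 0], [-0.03, -0.008, 0, 0], [-0.045, -0.013, 0, 0], [-0.06, -0.018, 0, 0], [-0.067, -0.02, 0, 0]]]}}

```text
time: 25.65
eef_pos: [0.4912, -0.3315, 0.1213]
tcp_rot: [0.427, 0.563, -0.424, 0.566]
contact_force: [7.3, 2.7, -1.9]
opening: 0.299
```

```bash
python3 - <<'E'
from h import *
s=get_state(); print(s['time'],s['eef_pos'],s['contact_force'],s['opening'])
snap('w16')
E
python3 fit.py w16
```

```text
25.65 [ 0.4912 -0.3315  0.1213] [ 7.3321  2.7185 -1.8654] 0.2987191600322456
w16 bands [223.7 238.2 254.2 271.5 290.6] 205.41260744985672 335.8569078947368 164
[23.2605  0.0481  0.0195  0.0099 -0.9799] [ 0.05  0.02 -0.07  0.01  0.06  0.1  -0.1   0.1  -0.24]
```

Request:
{"api": "servo_tool", "payload": {"deltas": [[[-0.01, -0.003, 0, 0], [-0.02, -0.006, 0, 0], [-0.03, -0.009, 0, 0], [-0.032, -0.01, 0, 0], [-0.032, -0.01, 0, 0]]]}}

```text
time: 26.2
eef_pos: [0.4884, -0.3324, 0.1216]
tcp_rot: [0.427, 0.563, -0.424, 0.567]
contact_force: [7.4, 2.6, -2.1]
opening: 0.293
```

Request:
{"api": "servo_tool", "payload": {"deltas": [[[0.05, 0.015, 0, 0], [0.1, 0.03, 0, 0], [0.15, 0.045, 0.05, 0], [0.15, 0.045, 0.15, 0], [0.15, 0.045, 0.3, 0]]]}}

```text
time: 26.7
eef_pos: [0.5005, -0.3281, 0.1508]
tcp_rot: [0.425, 0.566, -0.425, 0.564]
contact_force: [-0.6, -0.7, -1.4]
opening: 0.293
```

```bash
python3 - <<'E'
from h import *
s=get_state(); print(s['time'],s['eef_pos'],s['contact_force'],s['opening'])
snap('w17')
E
python3 fit.py w17
```

```text
26.7 [ 0.5005 -0.3281  0.1508] [-0.6086 -0.7008 -1.4238] 0.29255938357938155
w17 bands [222.8 237.7 253.8 271.6 290.7] 204.2460732984293 335.8107714701601 161
[23.9301  0.0482  0.0196  0.0099 -1.5691] [ 0.06  0.04 -0.03 -0.04  0.13 -0.03 -0.03  0.16 -0.39]
```

Request:
{"api": "servo_tool", "payload": {"deltas": [[[0, 0, 0.2, 0], [0, 0.02, 0.4, 0], [0, 0.07, 0.65, 0], [0, 0.17, 0.85, 0], [0, 0.32, 1, 0]]], "force": 50}}

```text
time: 27.25
eef_pos: [0.5013, -0.2971, 0.2538]
tcp_rot: [0.425, 0.564, -0.426, 0.566]
contact_force: [0.5, -0.1, -2.4]
opening: 0.293
```

Request:
{"api": "servo_tool", "payload": {"deltas": [[[0.01, 0.2, 0, 0], [0.03, 0.4, 0, 0], [0.05, 0.6, 0, 0], [0.07, 0.8, 0, 0], [0.08, 1, 0, 0]]]}}

```text
time: 27.75
eef_pos: [0.5083, -0.1941, 0.2494]
tcp_rot: [0.425, 0.566, -0.425, 0.564]
contact_force: [0.2, 0.6, -2.2]
opening: 0.291
```

Request:
{"api": "servo_tool", "payload": {"deltas": [[[0.01, 0.2, 0, 0], [0.03, 0.4, 0, 0], [0.05, 0.6, 0, 0], [0.07, 0.8, 0, 0], [0.08, 1, 0, 0]]]}}

```text
time: 28.25
eef_pos: [0.5161, -0.0942, 0.2494]
tcp_rot: [0.425, 0.566, -0.425, 0.564]
contact_force: [-0.3, -0.1, -1.9]
opening: 0.293
```

Request:
{"api": "servo_tool", "payload": {"deltas": [[[0.01, 0.2, 0, 0], [0.03, 0.4, 0, 0], [0.05, 0.6, -0.05, 0], [0.06, 0.8, -0.1, 0], [0.07, 1, -0.15, 0]]]}}

```text
time: 28.75
eef_pos: [0.5228, 0.0056, 0.2343]
tcp_rot: [0.425, 0.566, -0.425, 0.565]
contact_force: [0.5, -0.9, -2.0]
opening: 0.293
```

Request:
{"api": "servo_tool", "payload": {"deltas": [[[0, 0.1, -0.04, 0], [0, 0.16, -0.08, 0], [0, 0.2, -0.12, 0], [0, 0.2, -0.14, 0], [0, 0.2, -0.14, 0]]]}}

```text
time: 29.25
eef_pos: [0.5238, 0.0231, 0.2213]
tcp_rot: [0.425, 0.565, -0.425, 0.565]
contact_force: [-0.7, -0.1, -2.1]
opening: 0.291
```

```bash
python3 - <<'E'
from h import *
s=get_state(); print(s['time'],s['eef_pos'],s['contact_force'],s['opening'])
im=snap('w18'); sc=read_camera('scene');cv2.imwrite('pics/s18.png',sc)
S=np.array([.580,.040,.115]); n=np.array([-.406,-.117,.906])
print('spot pred',wproj('w18',S),'tip pred',wproj('w18',axis_pt('w18',24.5,-.057,.0,.047)), axis_pt('w18',24.5,-.057,0,.047),'aim',axis_pt('w18',24.5,-.057-.035,0,.047))
u,v=wproj('w18',S).round().astype(int)
g=im[v-35:v+36,u-35:u+36].min(2); print(g.max()); m=(g>130).astype(np.uint8); k,l,st,ce=cv2.connectedComponentsWithStats(m)
for j in range(1,k):
    if st[j][4]>40: print(ce[j]+[u-35,v-35],st[j],watz('w18',ce[j]+[u-35,v-35],.115))
C=np.zeros((600,800,3),np.uint8)
C[:480,:480]=cv2.resize(im[100:260,240:400],(480,480)); C[:400,480:]=cv2.resize(sc[150:250,300:380],(320,400)); cv2.imwrite('pics/v18.png',cv2.convertScaleAbs(C,alpha=1.4,beta=10))
E
python3 fit.py w18
```

```text
29.25 [0.5238 0.0231 0.2213] [-0.669  -0.1164 -2.1353] 0.29104627016914153
spot pred [318.9281 132.776 ] tip pred [319.9376 158.7498] [0.5652 0.035  0.1454] aim [0.5791 0.039  0.1135]
161
[319.5327 131.285 ] [ 22  21  28  25 565] [0.5813 0.0399 0.115 ]
[288.9062 161.625 ] [  0  51  17  20 160] [0.5506 0.0571 0.115 ]
w18 bands [222.8 237.7 253.8 271.5 290.7] 204.7390300230947 335.8416075650118 160
[23.6594  0.0481  0.0194  0.0099 -1.3156] [ 0.05  0.03  0.01 -0.08  0.09 -0.   -0.02  0.14 -0.33]
```

Request:
{"api": "servo_tool", "payload": {"deltas": [[[0.03, 0.01, -0.05, 0], [0.07, 0.025, -0.12, 0], [0.1, 0.035, -0.19, 0], [0.125, 0.042, -0.24, 0], [0.137, 0.045, -0.272, 0]]]}}

```text
time: 29.85
eef_pos: [0.5376, 0.0281, 0.1935]
tcp_rot: [0.425, 0.566, -0.425, 0.565]
contact_force: [-0.3, 0.5, -1.0]
opening: 0.291
```

Request:
{"api": "servo_tool", "payload": {"deltas": [[[0.004, 0.001, -0.009, 0], [0.008, 0.002, -0.018, 0], [0.008, 0.002, -0.018, 0], [0.008, 0.002, -0.018, 0], [0.008, 0.002, -0.018, 0]]]}}

```text
time: 30.35
eef_pos: [0.5385, 0.0282, 0.1931]
tcp_rot: [0.425, 0.565, -0.425, 0.565]
contact_force: [-1.0, -0.1, -1.8]
opening: 0.298
```

```bash
cat > f.py <<'E'
from h import *
n=np.array([-.406,-.117,.906]); F=[]
s=get_state(); 
for i in range(4): read_camera('wrist'); F.append(get_state()['contact_force'])
F=np.array(F); print(s['time'],get_state()['eef_pos'],F.mean(0),'n:',(F@n).round(2),'net',(F@n).mean()+1.75)
E
python3 f.py
```

```text
30.35 [0.5385 0.0282 0.193 ] [-0.8781  0.1026 -0.7131] n: [-0.62  0.44 -0.29 -0.75] net 1.448444709829751
```

Request:
{"api": "servo_tool", "payload": {"deltas": [[[0.004, 0.001, -0.009, 0], [0.008, 0.002, -0.018, 0], [0.008, 0.002, -0.018, 0], [0.008, 0.002, -0.018, 0], [0.008, 0.002, -0.018, 0]]]}}

```text
time: 31.05
eef_pos: [0.5394, 0.0284, 0.1911]
tcp_rot: [0.425, 0.565, -0.425, 0.565]
contact_force: [-1.3, -0.7, 0.3]
opening: 0.293
```

```bash
python3 f.py
```

```text
31.05 [0.5394 0.0284 0.1911] [-1.538   0.3919  0.3182] n: [0.43 0.7  1.76 0.58] net 2.6169213859030527
```

Request:
{"api": "servo_tool", "payload": {"deltas": [[[0.003, 0.001, -0.007, 0], [0.006, 0.002, -0.014, 0], [0.006, 0.002, -0.014, 0], [0.006, 0.002, -0.014, 0], [0.006, 0.002, -0.014, 0]]]}}

```text
time: 31.75
eef_pos: [0.54, 0.0286, 0.1897]
tcp_rot: [0.425, 0.565, -0.425, 0.565]
contact_force: [-1.8, -0.3, 0.5]
opening: 0.29
```

```bash
python3 f.py; python3 - <<'E'
from h import *
im=snap('w20'); sc=read_camera('scene'); tp=read_camera('top')
C=np.zeros((600,800,3),np.uint8)
C[:300,:400]=cv2.resize(im[100:250,220:420],(400,300)); C[:300,400:]=cv2.resize(sc[150:255,290:430],(400,300)); C[300:,:480]=cv2.resize(tp,(480,300)); C[300:,480:]=cv2.resize(sc[100:240,380:530],(320,300))
cv2.imwrite('pics/v20.png',cv2.convertScaleAbs(C,alpha=1.3,beta=10))
E
python3 fit.py w20
```

```text
31.75 [0.54   0.0286 0.1897] [-2.2508 -0.1804  0.7344] n: [1.37 1.59 1.69 1.75] net 3.350284373140369
w20 bands [222.9 237.7 253.9 271.6 290.7] 204.90522243713733 336.38715277777777 146
[23.8589  0.0481  0.0192  0.0099 -1.0536] [ 0.04  0.03 -0.02 -0.01  0.07 -0.05  0.01  0.11 -0.26]
```

View pics/v20.png

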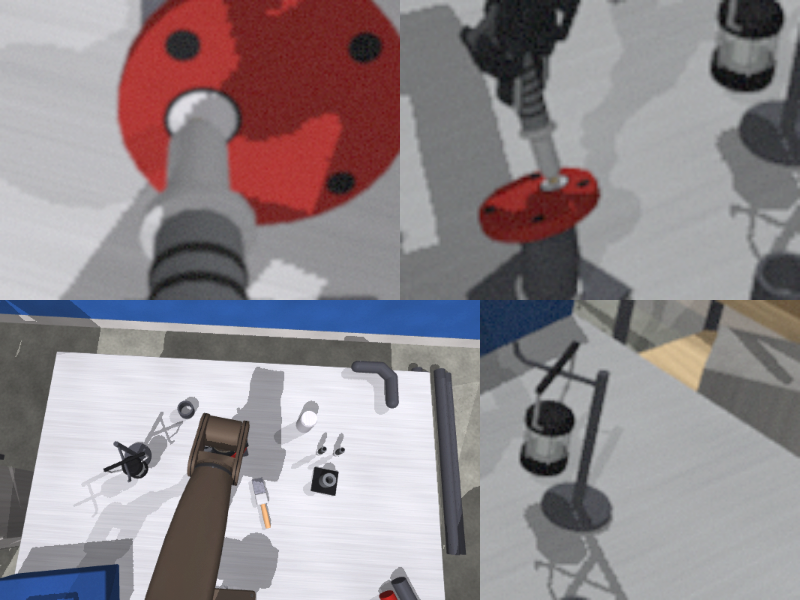

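```bash
python3 -c "
from plant import *
print(sign_off()); print(get_state()['time'])"
```

```text
the job is handed in; nothing more can be done
None
the job is handed in; nothing more can be done
```

The lamp hangs by its bar on the hook arm, released. The probe is held on the bright spot, spring tip pushed in about 4.6 mm. I handed in at about 32 s.

Because the tool only turns about the vertical, I tilted the probe in a light grip by leaning its barrel on the holder's rim, then gripped it harder.

**Last checks:**
- **Lamp:** the final scene and top pictures show it still hanging.
- **Tip position:** the pictures show the tip on the spot.
- **Push:** about 3.3 N net along the face normal. It rose 1.2 N over 2 mm, which matches the stated spring.
- **Bystanders:** the can, brush and coupling looked undisturbed in the final pictures. I did not measure their positions.

**What went wrong or disagreed:**
- **Collision:** one attempt to put the tilted probe back into the holder hit the rim, most likely with the end of the barrel. It pushed axially with about 50 N at the wrist for about half a second. The probe slipped about 2 mm in the grip and lost about 1.5° of tilt. I backed off and redid the tilt against the outside of the tube.
- **Tilt angle:** the wrist-camera fit gives 23.9°, while the contact geometry suggests 25 to 26°. The target is 25°, so the probe should be square to about 1°, but the two measures do not quite agree.

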